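# Clamp the board and hold a heat sink flush on the sloping chip

### The job

A small mainboard leans in a tilting board holder; slide the holder's loose jaw in by its knurled grip until it bears firmly on the board's edge. Then pick up the finned heat sink, tip it to the board's slope and bring it down gently, squarely and centrally on the taped chip, flush all round, and finish while still gripping it there with a light steady push (about 10 newtons), so that the thermal tape takes. Do not shift the holder's tilt or disturb the other things on the bench.

Things in the scene. Friction and masses are not known exactly. Their poses are not given: they have to be found in the camera images.
- jaw (a joint): how far the holder's sliding jaw (grooved aluminium bar, 90 mm long, across the two rods on the board's left, +y side) has been slid in from fully open, in m. It slides along chip_top's -y axis, starts between 0 and 0.020 and bears on the board's edge at 0.045. It slides stiffly (about 1.5 N) and stays where it is left.
- jaw_grip (a point): grip point on the knurled steel post that stands on the sliding jaw: post 15 mm in diameter; its top is 9 mm beyond this point and the jaw's upper face 26 mm below it, along the post. Axes parallel to those of chip_top: z along the post (square to the board), y along the rods; the jaw slides towards -y.
- jaw_face: steel strip at the bottom of the sliding jaw's groove, 88 mm long, that bears on the board's edge. Origin in the plane of the strip's face, level with the rods' centres, 37 mm below jaw_grip along z and 5 mm towards -y from it. Moves with the jaw.
- board: green mainboard, 72 mm (x, up the slope) by 100 mm (y) by 1.6 mm, lying on the two rods of the holder's cradle, its right (-y) edge in a fixed jaw. Origin at the centre of its underside, z square to the board. It is fixed to the cradle. Small parts on it rise at most 5 mm. It leans towards the robot, 0.26 to 0.52 rad, differing each time; the tilt is locked and does not give under a light push.
- holder: tilting board holder, fixed to the bench: grey base plate 150 mm (x) by 270 mm (y), 10 mm thick, an upright at each end with a clamp knob (148 mm from the middle, all below 102 mm high), and between them a tilting cradle of two rods, pivoting 80 mm above the bench about y. Origin at the centre of the base's underside; the board's middle is 33 mm towards -y from it.
- chip: square chip on the board, 31 mm by 31 mm by 3 mm, dark with a grey square of thermal tape on top. Origin at the centre of its underside (on the board's surface). Axes as for chip_top. Brittle: land on it slowly (30 mm/s or less).
- chip_top (a point): centre of the chip's flat upper face, 3 mm above the board. z points out of the chip, square to the board (up and towards the robot), x up the slope away from the robot, y level along the board's length. Within 25 mm of its edge nothing rises over 2 mm above this face; the sliding jaw's post stands 58 mm (jaw shut) to 103 mm (open) away in +y.
- sink: finned aluminium heat sink, 40 mm by 40 mm, 30 mm high, about 70 g (differs), standing on the bench on its flat base with its fins up. Origin at the centre of the underside of its base, z up through the fins, fins run along x. Either pair of sides can be gripped; it may sit on the chip either way round (fins along the chip's x or y).
- ssd: bystander: flat black 2.5-inch drive, 70 by 100 by 7 mm, lying on the bench, origin at the centre of its underside
- memory: bystander: small green memory module, 30 by 70 by 4 mm, lying on the bench, origin at the centre of its underside
- driver: bystander: screwdriver about 170 mm long, lying on the bench
- tray: bystander: small grey tray of screws, 90 by 130 by 22 mm, origin at the centre of its underside
There are look-alikes about, which are no part of the job. What is meant by the sink is not black, and is the smaller of those in its own colour.

How it is judged:
On the way, in this order (a step that is already met when the one before it is completed fails the run):
1. the sliding jaw is pushed in until it bears on the board's edge (contact force between jaw_face and board above 1.5 N and value of joint jaw above 0.0435 m), for 0.1 s.
2. the heat sink is lifted off the bench in the fingers (contact force between sink and the fingers above 1 N and height (world z) of sink above 0.04 m), for 0.2 s.
At the end, for the whole second after the job is handed in: jaw shut on the board's edge within 1.5 mm; heat sink flush on the chip (0.035 rad, 2 mm), centred within 5 mm each way, square within 0.12 rad either way round, still, in the fingers' grip (over 3 N), pressed on the chip with 3 to 35 N and touching nothing else on the board (value of joint jaw above 0.0435 m and angle between the z axis of sink and the z axis of chip_top, either way round below 0.035 rad and x of sink in the frame of chip_top between -0.005 and 0.005 m and y of sink in the frame of chip_top between -0.005 and 0.005 m and z of sink in the frame of chip_top between -0.002 and 0.002 m and (angle between the x axis of sink and the x axis of chip_top, either way round below 0.12 rad or angle between the x axis of sink and the y axis of chip_top, either way round below 0.12 rad) and contact force between sink and chip between 3 and 35 N and contact force between sink and the fingers above 3 N and contact force between sink and board below 0.5 N and linear speed of sink below 0.01 m/s); the arm keeps its last pose, push and grip.
It fails at once if the heat sink is slammed onto the chip (over 150 N, even for a moment) (contact force between sink and chip above 150 N).
It fails at once if the holder's tilt is shifted (chip moved over 5 mm) (distance of chip_top from where it was at the start of the episode above 0.005 m).
It fails at once if a bystander is moved more than 20 mm (distance of any of ssd, memory, driver, tray from where it was at the start of the episode above 0.02 m).
It also fails if it takes over 54 s, if anything falls off the work surface, if the arm or the gripper's body presses on something with over 40 N, if the wrist force passes 120 N, or if a joint passes its speed limit or range.

### The arm

A 6-joint arm with a two-finger parallel gripper is mounted at the origin on the work surface. World frame = base frame: x ahead of the robot, y to its left, z up, the work surface at z = 0. Lengths are in m, angles in rad, forces in N, time in s.
With the tool pointing down it reaches from about 0.225 to 0.875 m from the base axis. Payload 3.4 kg.
Tool frame: the origin (TCP) lies at the very end of the fingers, on their centre line; the grasp point (between the pads) lies 19 mm behind it (manip.grasp_offset is the distance from the TCP to the grasp point, in m); x points along the fingers, y is the direction in which the jaws open and shut, and the axes are right-handed (so a half turn about x gives the same grasp; the last joint's range is limited). The gripper opens to 85 mm and grips with 20 to 120 N. Pads are 22 mm wide; open, the fingers measure 114 mm over their backs; the gripper's body (76 mm by 85 mm) begins 54 mm behind the grasp point. The pads swing forward as they close: fully open they stand 13 mm farther back than shut.
Start: joints at [-1.287, 0.276, 1.505, -0, 1.361, -0.121], TCP at [0.226, -0.529, 0.231] pointing down, gripper open.
Joint ranges: [-2.89, 2.89], [-0.75, 2.08], [0.22, 2.7], [-1.18, 4.32], [0.11, 2.71], [-2.7, 2.7]. Speed limits (rad/s): [2.57, 2.57, 3.14, 3.14, 3.14, 3.14].

### API

Orientations are given as a unit quaternion [w, x, y, z].
In Python, from rig import manip gives the robot as it stands.
- The arm moves only by the tool step_arm, never from a script. Its argument "increments" is a list of rows, each an object with "grip": the opening, from 0 (shut) to 1 (fully open); "delta_pos": the shift along the world's x, y, z in m, a list of three; "twist": the turn about the world's z in degrees. A call has 1 to 10 rows; each row shifts and turns the commanded pose from where the row before left it; what a row does not reach is not made up. A row lasts 1/12 s, in which the tool goes at most 41.7 mm and 7.16 degrees, less where a joint would pass 70% of its speed; a pose out of reach is approached as far as the arm can. A call with a gripper value outside its range is refused whole. The fingers move at their own pace and stop on an object; "force" is the grip in N (left out, the last holds). Time passes only in rows, so rows that do not move let the fingers close. It gives the time, the measured TCP pose, the force and the opening at its end, in the units of the state.
- manip.get_state(): the state, without advancing time (a new reading comes with each control period).
- manip.get_image(name): name is "scene" or "top"; returns a dict with "img" (420x560x3 uint8, red, green, blue), "fx", "fy", "cx", "cy" (pixels), "rvec" (rotation vector, rad) and "tvec" (3), from world to camera coordinates, as OpenCV has them. Camera axes: x right, y down, z forward; pixel columns grow to the right and rows downward; lengths in m; the calibration is good to about 2 mm. A picture is of the moment at which its call begins. There is no depth.
- manip.sign_off(): hands the job in, once; it reports no verdict.
The state is a dict: "clock": time; "qpos": joint angles; "qd": joint speeds; "effort": joint torques, N m; "position": TCP position; "ee_rot": TCP orientation; "contact_force": force on the tool from outside, world axes, zero at the start; "moment": the same for the moment, N m; "width": finger opening in m.
Only numpy, scipy, OpenCV 4.12 (cv2) and the standard library are available. Lean on these libraries where they do the work, as an engineer would, in place of code of your own. Each camera call takes 0.05 s, during which the arm holds its last target. There are 200 camera calls.

## Working session

There is one attempt and no reset: what is moved stays moved. The work goes in short steps, Python scripts to look and compute and a tool call to move; the robot and the scene stay as the last step left them, time stands still between calls to the robot, and variables do not carry over. Pictures are saved under pics/ and viewed, about 8 in all and at most 12, crops included, and the job is handed in when it is done.

Besides the shell and the picture viewer there is one more tool, called after "Call:" as name(argument=value, ...) on one line, values as JSON. step_arm: Moves the arm, as the interface text tells. Its arguments: {"type":"object","properties":{"increments":{"type":"array"},"force":{"type":"number"}},"required":["increments"]}

```bash
mkdir -p pics
cat > h.py <<'E'
import numpy as np, cv2, pickle
from rig import manip
def shot(n,tag):
    d=manip.get_image(n); pickle.dump(d,open(f'pics/{tag}.pkl','wb'))
    cv2.imwrite(f'pics/{tag}.png',d['img'][:,:,::-1]); return d
def load(tag): return pickle.load(open(f'pics/{tag}.pkl','rb'))
def ray(d,u,v):
    R=cv2.Rodrigues(np.array(d['rvec'],float))[0]; t=np.array(d['tvec'],float).ravel()
    r=R.T@np.array([(u-d['cx'])/d['fx'],(v-d['cy'])/d['fy'],1.]); return -R.T@t, r/np.linalg.norm(r)
def onz(d,u,v,z):
    c,r=ray(d,u,v); return c+r*(z-c[2])/r[2]
def tri(d1,p1,d2,p2):
    a,r=ray(d1,*p1); b,s=ray(d2,*p2)
    k=np.linalg.lstsq(np.c_[r,-s],b-a,rcond=None)[0]
    P,Q=a+k[0]*r,b+k[1]*s; return (P+Q)/2,np.linalg.norm(P-Q)
def proj(d,P):
    return cv2.projectPoints(np.array(P,float).reshape(-1,3),np.array(d['rvec'],float),np.array(d['tvec'],float),np.array([[d['fx'],0,d['cx']],[0,d['fy'],d['cy']],[0,0,1.]]),None)[0].reshape(-1,2)
E
python3 -c "
from h import *
for n in ('scene','top'):
    d=shot(n,n+'0'); print(n,d['fx'],d['cx'],d['cy'],ray(d,280,210))
s=manip.get_state();print(s['ee_rot'],s['width'],s['contact_force'],s['clock'])"
```

```text
scene 484.13223113565016 279.26848866637215 206.73360668864976 (array([ 1.3122626 , -0.80517901,  0.79848457]), array([-0.56061583,  0.58830035, -0.58276289]))
top 437.481523678954 279.9376990756107 208.1147673201526 (array([ 0.53317656, -0.05678011,  1.08925416]), array([ 0.07316413,  0.0058344 , -0.99730285]))
[-0.14156578 -0.69261515 -0.14275743  0.69272196] 0.08542431865054095 [-0.01329498  0.36598302  0.45366684] 0.1
```

View pics/scene0.png

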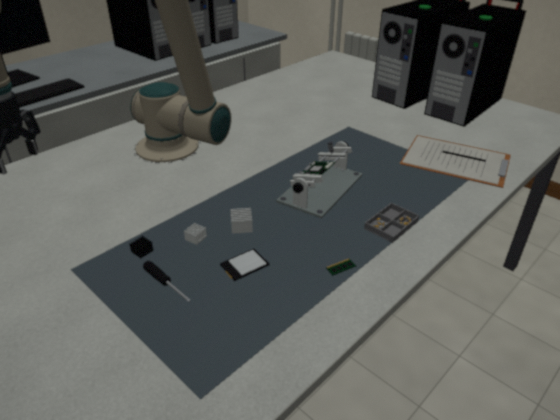

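View pics/top0.png

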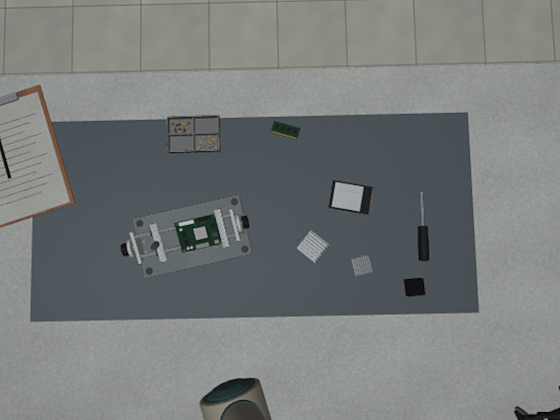

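Top view: holder at (193,237) yawed slightly with jaw post near (155,245), chip near (200,233). The smaller pale sink is at (361,265), the larger look-alike at (313,246) and a black one at (415,287). I'll enlarge these.

```bash
python3 -c "
from h import *
t=load('top0')['img'];s=load('scene0')['img']
def up(im,x,y,w,h,k): return cv2.resize(im[y:y+h,x:x+w],None,fx=k,fy=k,interpolation=cv2.INTER_CUBIC)
a=up(t,115,190,150,90,5.0) # 750x450
b=up(t,335,245,50,40,3.6)
cv2.imwrite('pics/c1.png',np.clip(a[:,:,::-1]*1.3,0,255))
c=up(s,270,135,100,85,6)
cv2.imwrite('pics/c2.png',np.clip(c[:,:,::-1]*1.5,0,255))
# sink mask
g=cv2.cvtColor(t,cv2.COLOR_RGB2HSV)
roi=np.zeros(t.shape[:2],np.uint8);roi[235:300,290:390]=1
m=((t.min(2)>115)&(roi>0)).astype(np.uint8)
for c in cv2.findContours(m,0,2)[0]:
    if cv2.contourArea(c)>30: print(cv2.contourArea(c),cv2.minAreaRect(c))
print(t[265,355:368].tolist(), t[280,361])
"
```

```text
97.0 ((359.1153869628906, 265.4230651855469), (16.13786506652832, 12.454222679138184), 74.74488067626953)
466.0 ((312.46343994140625, 246.17076110839844), (23.738412857055664, 23.11371612548828), 38.65980911254883)
[[120, 123, 123], [122, 125, 126], [108, 110, 110], [122, 125, 126], [103, 105, 106], [117, 120, 121], [112, 115, 116], [113, 115, 115], [111, 114, 115], [105, 107, 108], [124, 127, 128], [106, 108, 108], [121, 124, 126]] [76 84 89][ WARN:0@0.643] global loadsave.cpp:1063 imwrite_ Unsupported depth image for selected encoder is fallbacked to CV_8U.
```

View pics/c1.png

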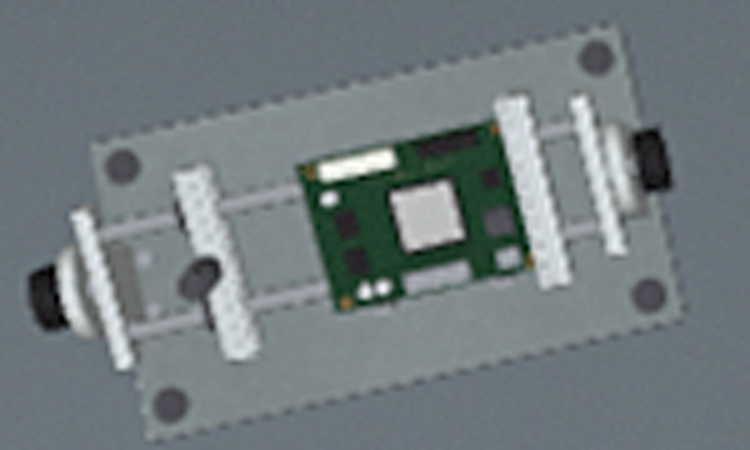

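View pics/c2.png

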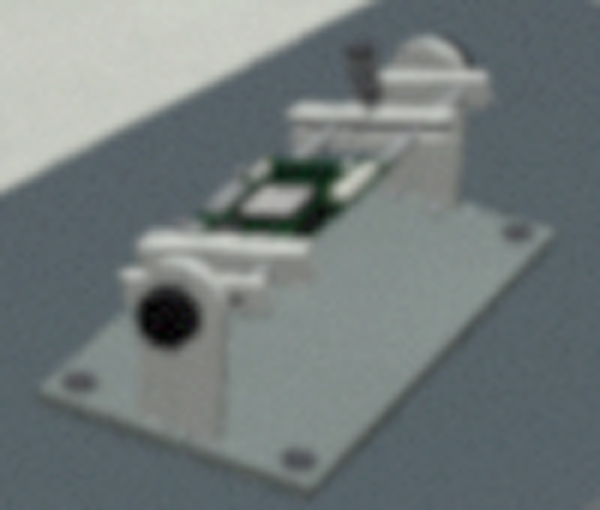

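The chip corners, left board corners and base corners are readable in both crops. I'll fit the known sizes to them.

```bash
cat > fit.py <<'E'
from h import *
from scipy.optimize import least_squares
from scipy.spatial.transform import Rotation as Ro
T,S=load('top0'),load('scene0')
ct=lambda P:(np.array(P,float)+.5)/5-.5+[115,190]
cs=lambda P:(np.array(P,float)+.5)/6-.5+[270,135]
a=.0155
chip=np.array([[a,a,0],[a,-a,0],[-a,-a,0],[-a,a,0]])
base=np.array([[.075,.135,.01],[.075,-.135,.01],[-.075,-.135,.01],[-.075,.135,.01]])
oc_t=ct([(391,191),(455,180),(468,236),(403,251)])
oc_s=cs([(320,186),(300,215),(240,213),(265,183)])
ob_t=ct([(93,143),(618,25),(685,318),(150,440)])
ob_s=cs([(553,231),(312,486),(40,388)])
bl_t=ct([(298,165),(337,312)])
def model(p):
    Rz=Ro.from_euler('z',p[3]); R=Rz*Ro.from_euler('y',-p[4]); C=p[:3]
    B=R.apply(np.array([[.036,.05,-.003],[-.036,.05,-.003]])+[p[5],p[6],0])+C
    H=Rz.apply(base)+[p[7],p[8],0]
    return R,C,B,H
def res(p):
    R,C,B,H=model(p); Q=R.apply(chip)+C
    yb=Ro.from_euler('z',p[3]).inv().apply(C+R.apply([p[5],p[6],0])-[p[7],p[8],0])[1]+.033
    return np.r_[(proj(T,Q)-oc_t).ravel(),(proj(S,Q)-oc_s).ravel(),(proj(T,H)-ob_t).ravel(),(proj(S,H[[0,1,2]])-ob_s).ravel(),(proj(T,B)-bl_t).ravel(),yb/.001]
c0=onz(T,*oc_t.mean(0),.1);h0=onz(T,*ob_t.mean(0),.01)
r=least_squares(res,[*c0,.2,.35,0,0,h0[0],h0[1]],loss='soft_l1')
p=r.x;np.save('fit.npy',p);print('C',p[:3],'yaw,tilt',p[3:5],'boff',p[5:7],'H',p[7:]);print(np.round(r.fun,2))
R,C,B,H=model(p)
print('tri chip',tri(T,oc_t.mean(0),S,oc_s.mean(0)))
print('C in H:',Ro.from_euler('z',-p[3]).apply(C-[p[7],p[8],0]),'z',R.apply([0,0,1]),'x',R.apply([1,0,0]),'y',R.apply([0,1,0]))
# post top
pt,d=tri(T,ct((207,268)),S,cs((360,50)));print('posttop',pt,d,'in chip',R.inv().apply(pt-C))
t=T['img'].astype(int)
# sink mask: differs from mat
sub=t[245:288,338:384]; m=((sub[:,:,2]-sub[:,:,0]<8)&(sub.min(2)>88)).astype(np.uint8)
for c in cv2.findContours(m,0,2)[0]:
    if cv2.contourArea(c)>50:
        (u,v),wh,an=cv2.minAreaRect(c);u+=338;v+=245;print('sink',u,v,wh,an,onz(T,u,v,.03))
        b=cv2.boxPoints(((u,v),wh,an));W=np.array([onz(T,*q,.03) for q in b]);print(W.round(4).tolist(),np.arctan2(*(W[1]-W[0])[[1,0]]))
cv2.imwrite('pics/c3.png',cv2.resize(np.hstack([T['img'][240:290,335:395],S['img'][205:255,170:230]]),None,fx=6,fy=6,interpolation=2)[:,:,::-1])
E
python3 fit.py
```

```text
C [0.559599   0.13263434 0.08879489] yaw,tilt [0.20299974 0.28042669] boff [-0.00100977  0.00272668] H [0.55365729 0.1679862 ]
[-0.96 -0.48 -0.48 -1.31  0.3   0.3   0.11  0.31  0.21  0.09 -1.62 -0.05
 -0.93 -0.05  0.15  0.33 -0.77  0.03  0.63 -0.57  0.37  0.03 -0.15  0.24
  0.54 -0.26 -0.08  0.19 -0.67 -0.1  -0.34 -0.05  0.11  0.12 -0.1 ]
tri chip (array([0.55983902, 0.13293866, 0.08880198]), np.float64(0.0024530425957660865))
C in H: [-0.00130753 -0.03582385  0.08879489] z [-0.27108265 -0.05579828  0.96093743] x [0.94120575 0.19373304 0.2767657 ] y [-0.20160838  0.97946621  0.        ]
posttop [0.53574743 0.22203004 0.12672761] 0.002351397123381084 in chip [0.00536814 0.09236874 0.0379286 ]
sink 361.2058849334717 264.8235282897949 (17.220027923583984, 17.46256446838379) 75.96376037597656 [ 0.47467421 -0.24271554  0.03      ]
[[0.4901, -0.2179, 0.03], [0.4993, -0.2589, 0.03], [0.4593, -0.2675, 0.03], [0.4501, -0.2266, 0.03]] -1.3486544447604385
```

```bash
ls pics
```

```text
c1.png
c2.png
c3.png
scene0.pkl
scene0.png
top0.pkl
top0.png
```

View pics/c3.png

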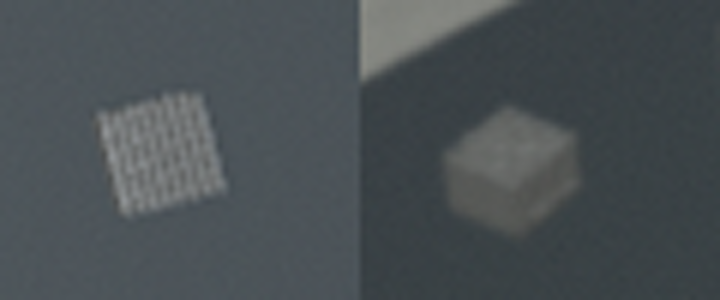

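The sizes agree: the sink measures about 41 mm, the chip fit leaves under 1.6 px, and the post top sits 38 mm above the chip face where about 37 is expected. The yaw is 0.20, the tilt about 0.28, and the jaw is about 11 mm in. Next I move above the post.

Call:
step_arm(increments=[{"grip": 0.5,"delta_pos": [0.0157,0.0376,0],"twist": -1.16},{"grip": 0.5,"delta_pos": [0.0157,0.0376,0],"twist": -1.16},{"grip": 0.5,"delta_pos": [0.0157,0.0376,0],"twist": -1.16},{"grip": 0.5,"delta_pos": [0.0157,0.0376,0],"twist": -1.16},{"grip": 0.5,"delta_pos": [0.0157,0.0376,0],"twist": -1.16},{"grip": 0.5,"delta_pos": [0.0157,0.0376,0],"twist": -1.16},{"grip": 0.5,"delta_pos": [0.0157,0.0376,0],"twist": -1.16},{"grip": 0.5,"delta_pos": [0.0157,0.0376,0],"twist": -1.16},{"grip": 0.5,"delta_pos": [0.0157,0.0376,0],"twist": -1.16},{"grip": 0.5,"delta_pos": [0.0157,0.0376,0],"twist": -1.16}], force=40)

```text
clock: 0.93
position: [0.3834, -0.1506, 0.2312]
ee_rot: [-0.071, -0.704, -0.071, 0.704]
contact_force: [0.5, -0.2, -0.3]
width: 0.0427
```

Call:
step_arm(increments=[{"grip": 0.5,"delta_pos": [0.0157,0.0376,0],"twist": 0},{"grip": 0.5,"delta_pos": [0.0157,0.0376,0],"twist": 0},{"grip": 0.5,"delta_pos": [0.0157,0.0376,0],"twist": 0},{"grip": 0.5,"delta_pos": [0.0157,0.0376,0],"twist": 0},{"grip": 0.5,"delta_pos": [0.0157,0.0376,0],"twist": 0},{"grip": 0.5,"delta_pos": [0.0157,0.0376,0],"twist": 0},{"grip": 0.5,"delta_pos": [0.0157,0.0376,0],"twist": 0},{"grip": 0.5,"delta_pos": [0.0157,0.0376,0],"twist": 0},{"grip": 0.5,"delta_pos": [0.0157,0.0376,0],"twist": 0},{"grip": 0.5,"delta_pos": [0.0157,0.0376,0],"twist": 0}])

```text
clock: 1.77
position: [0.5405, 0.2255, 0.2309]
ee_rot: [-0.072, -0.703, -0.071, 0.704]
contact_force: [0.9, -0.8, -0.2]
width: 0.0426
```

Call:
step_arm(increments=[{"grip": 0.5,"delta_pos": [-0.0015,-0.003,-0.02],"twist": 0},{"grip": 0.5,"delta_pos": [0,0,-0.03],"twist": 0},{"grip": 0.5,"delta_pos": [0,0,-0.03],"twist": 0},{"grip": 0.5,"delta_pos": [0,0,-0.02],"twist": 0},{"grip": 0.5,"delta_pos": [0,0,-0.01],"twist": 0},{"grip": 0.5,"delta_pos": [0,0,0],"twist": 0}])

```text
clock: 2.27
position: [0.537, 0.2199, 0.1185]
ee_rot: [-0.072, -0.701, -0.071, 0.706]
contact_force: [-0.7, -0.4, -0.3]
width: 0.043
```

```bash
python3 -c "
from h import *
a=shot('top','top1')['img'];b=shot('scene','scene1')['img']
print(manip.get_state()['position'],manip.get_state()['contact_force'])
cv2.imwrite('pics/c4.png',cv2.resize(np.hstack([a[190:270,110:190],b[110:190,290:370]]),None,fx=5,fy=5,interpolation=2)[:,:,::-1])"
```

```text
[0.53946908 0.22050995 0.12181558] [-0.1253849   0.47956366  0.16029759]
```

View pics/c4.png

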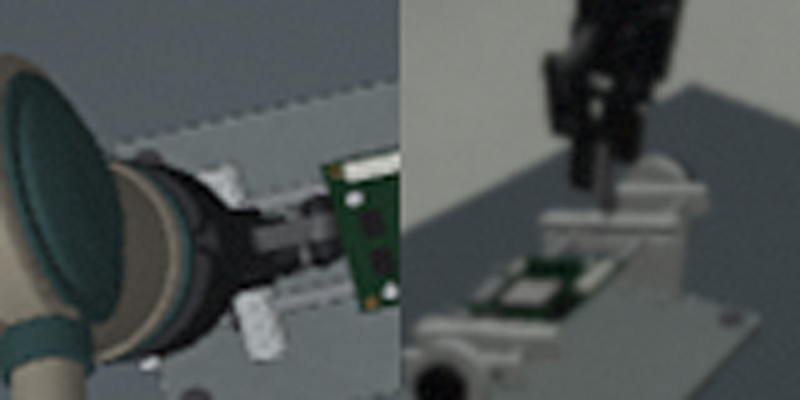

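The scene view shows the post (605,185 in the crop) between the fingers, with the tips above the jaw. I'll go 16 mm lower and close.

Call:
step_arm(increments=[{"grip": 0.5,"delta_pos": [0,0,-0.008],"twist": 0},{"grip": 0.5,"delta_pos": [0,0,-0.008],"twist": 0},{"grip": 0.5,"delta_pos": [0,0,0],"twist": 0},{"grip": 0.1,"delta_pos": [0,0,0],"twist": 0},{"grip": 0.1,"delta_pos": [0,0,0],"twist": 0},{"grip": 0.1,"delta_pos": [0,0,0],"twist": 0},{"grip": 0.1,"delta_pos": [0,0,0],"twist": 0},{"grip": 0.1,"delta_pos": [0,0,0],"twist": 0}], force=30)

```text
clock: 3.03
position: [0.539, 0.2207, 0.1059]
ee_rot: [0.071, 0.704, 0.072, -0.703]
contact_force: [-2.0, 0.3, 3.5]
width: 0.0135
```

Call:
step_arm(increments=[{"grip": 0.1,"delta_pos": [0.001,-0.005,0],"twist": 0},{"grip": 0.1,"delta_pos": [0.001,-0.005,0],"twist": 0},{"grip": 0.1,"delta_pos": [0.001,-0.005,0],"twist": 0},{"grip": 0.1,"delta_pos": [0.001,-0.005,0],"twist": 0},{"grip": 0.1,"delta_pos": [0.001,-0.005,0],"twist": 0},{"grip": 0.1,"delta_pos": [0.001,-0.004,0],"twist": 0},{"grip": 0.1,"delta_pos": [0,0,0],"twist": 0}])

```text
clock: 3.62
position: [0.5454, 0.1899, 0.1059]
ee_rot: [0.072, 0.704, 0.071, -0.703]
contact_force: [-1.7, -1.0, 6.0]
width: 0.0136
```

Call:
step_arm(increments=[{"grip": 0.1,"delta_pos": [0.0002,-0.001,0],"twist": 0},{"grip": 0.1,"delta_pos": [0.0002,-0.001,0],"twist": 0},{"grip": 0.1,"delta_pos": [0.0002,-0.001,0],"twist": 0},{"grip": 0.1,"delta_pos": [0,0,0],"twist": 0}])

```text
clock: 3.95
position: [0.5454, 0.1898, 0.1059]
ee_rot: [0.069, 0.704, 0.072, -0.703]
contact_force: [-2.7, 6.3, 5.2]
width: 0.0136
```

Call:
step_arm(increments=[{"grip": 0.1,"delta_pos": [0.0002,-0.001,0],"twist": 0},{"grip": 0.1,"delta_pos": [0.0002,-0.001,0],"twist": 0},{"grip": 0.1,"delta_pos": [0,0,0],"twist": 0}])

```text
clock: 4.2
position: [0.5454, 0.1897, 0.1059]
ee_rot: [0.068, 0.704, 0.073, -0.704]
contact_force: [-4.2, 10.8, 5.6]
width: 0.0138
```

The jaw is blocked with about 9 N beyond the sliding friction. I'll release it, rise and check.

Call:
step_arm(increments=[{"grip": 0.1,"delta_pos": [0,0,0],"twist": 0},{"grip": 0.1,"delta_pos": [-0.0005,0.0025,0],"twist": 0},{"grip": 0.5,"delta_pos": [-0.0005,0.002,0],"twist": 0},{"grip": 0.5,"delta_pos": [0,0,0],"twist": 0},{"grip": 0.5,"delta_pos": [0,0,0],"twist": 0},{"grip": 0.5,"delta_pos": [0,0,0.01],"twist": 0},{"grip": 0.6,"delta_pos": [0,0,0.02],"twist": 0},{"grip": 0.8,"delta_pos": [0,0,0.03],"twist": 0},{"grip": 0.8,"delta_pos": [0,-0.01,0.03],"twist": 0},{"grip": 0.8,"delta_pos": [0,-0.03,0.02],"twist": 0}])

```text
clock: 5.03
position: [0.5464, 0.1531, 0.2187]
ee_rot: [0.072, 0.705, 0.073, -0.702]
contact_force: [1.5, 0.4, -0.1]
width: 0.0682
```

Call:
step_arm(increments=[{"grip": 0.8,"delta_pos": [-0.006,-0.039,0],"twist": 0.3},{"grip": 0.8,"delta_pos": [-0.006,-0.039,0],"twist": 0.3},{"grip": 0.8,"delta_pos": [-0.006,-0.039,0],"twist": 0.3},{"grip": 0.8,"delta_pos": [-0.006,-0.039,0],"twist": 0},{"grip": 0.8,"delta_pos": [-0.006,-0.039,0],"twist": 0},{"grip": 0.8,"delta_pos": [-0.006,-0.039,0],"twist": 0},{"grip": 0.8,"delta_pos": [-0.006,-0.039,0],"twist": 0},{"grip": 0.8,"delta_pos": [-0.006,-0.039,0],"twist": 0},{"grip": 0.8,"delta_pos": [-0.006,-0.039,0],"twist": 0},{"grip": 0.8,"delta_pos": [-0.006,-0.039,0],"twist": 0}])

```text
clock: 5.87
position: [0.4842, -0.2415, 0.2161]
ee_rot: [0.077, 0.703, 0.076, -0.703]
contact_force: [1.3, -0.6, -0.2]
width: 0.0681
```

```bash
python3 -c "
from h import *
a=shot('top','top2')['img'];b=shot('scene','scene2')['img']
s=manip.get_state();print(s['position'],s['qpos'],s['contact_force'])
c=lambda i,x,y,w,h,k:cv2.resize(i[y:y+h,x:x+w],(int(w*k),int(h*k)),interpolation=2)
cv2.imwrite('pics/c5.png',np.vstack([c(a,115,190,150,90,4),c(b,270,130,100,80,6)[:, :600][:240*2]])[:,:,::-1][:600] if 0 else np.hstack([c(a,130,195,100,75,4),c(b,270,135,100,75,4)])[:,:,::-1])"
```

```text
[ 0.48414357 -0.24559654  0.21581033] [-0.59517494  0.23567482  1.60064711 -0.00378287  1.30235631  0.76502312] [-0.09744907  0.12557241 -0.71501612]
```

View pics/c5.png

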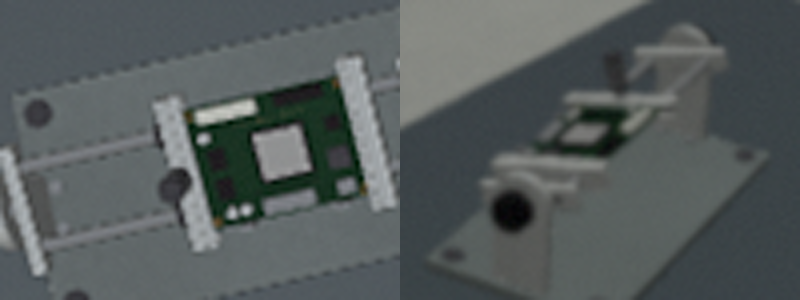

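The jaw now lies against the board's left edge and the post is at the board. I'll refine the sink and chip centres by mask in both views.

```bash
python3 -c "
from h import *
T,S,T2,S2=[load(k) for k in ('top0','scene0','top2','scene2')]
u,v=170+(511-360+.5)/6-.5,205+146.5/6-.5
print('sink scene',onz(S,u,v,.03))
cen={}
for n,D,x0,y0 in (('t',T2,188,222),('s',S2,306,158)):
    im=D['img'].astype(int)[y0:y0+24,x0:x0+24]
    print(n); print(im.min(2)[::2,::2] if 0 else '')
    m=((im.min(2)>(105 if n=='t' else 90))&(abs(im[:,:,1]-im[:,:,0])<22)).astype(np.uint8)
    k,l,st,ce=cv2.connectedComponentsWithStats(m)
    for i in range(1,k):
        if st[i,4]>15: print(st[i],ce[i]+[x0,y0])
"
```

```text
sink scene [ 0.47359182 -0.24329368  0.03      ]
t

[  5   4  15  14 138] [199.98550725 232.73913043]
[ 9 21 12  3 22] [203.45454545 244.36363636]
s

[ 5  0 19 10 70] [322.11428571 160.45714286]
[ 5  8 10  4 26] [315.42307692 167.84615385]
[ 0 16 17  8 86] [312.63953488 177.        ]
```

Call:
step_arm(increments=[{"grip": 0.8,"delta_pos": [-0.009,0.003,-0.03],"twist": 0},{"grip": 0.8,"delta_pos": [0,0,-0.04],"twist": 0},{"grip": 0.8,"delta_pos": [0,0,-0.04],"twist": 0},{"grip": 0.8,"delta_pos": [0,0,-0.02],"twist": 0},{"grip": 0.8,"delta_pos": [0,0,0],"twist": 0},{"grip": 0.8,"delta_pos": [0,0,0],"twist": 0}])

```text
clock: 6.47
position: [0.4757, -0.2356, 0.0851]
ee_rot: [-0.077, -0.702, -0.077, 0.703]
contact_force: [0.1, -0.7, 0.3]
width: 0.0686
```

```bash
python3 -c "
from h import *
for i in range(4):
    a=shot('scene','s3'); s=manip.get_state(); print(s['position'],s['qpos'].__class__)
"
```

```text
[ 0.4769043  -0.23635649  0.08647842] <class 'numpy.ndarray'>
[ 0.47746432 -0.23675532  0.08721099] <class 'numpy.ndarray'>
[ 0.47763018 -0.23693335  0.08752465] <class 'numpy.ndarray'>
[ 0.47753106 -0.23686454  0.08752195] <class 'numpy.ndarray'>
```

Call:
step_arm(increments=[{"grip": 0.8,"delta_pos": [0,0,0],"twist": 0},{"grip": 0.8,"delta_pos": [0,0,0],"twist": 0}])

```text
clock: 6.83
position: [0.4767, -0.2364, 0.0866]
ee_rot: [0.078, 0.704, 0.076, -0.702]
contact_force: [-1.3, -0.3, -0.1]
width: 0.068
```

Call:
step_arm(increments=[{"grip": 0.8,"delta_pos": [-0.003,-0.0065,0],"twist": 0},{"grip": 0.8,"delta_pos": [0,0,-0.02],"twist": 0},{"grip": 0.8,"delta_pos": [0,0,-0.02],"twist": 0},{"grip": 0.8,"delta_pos": [0,0,-0.02],"twist": 0},{"grip": 0.8,"delta_pos": [0,0,-0.01],"twist": 0},{"grip": 0.8,"delta_pos": [0,0,-0.007],"twist": 0},{"grip": 0.8,"delta_pos": [0,0,0],"twist": 0},{"grip": 0.8,"delta_pos": [0,0,0],"twist": 0},{"grip": 0.8,"delta_pos": [0,0,0],"twist": 0}])

```text
clock: 7.58
position: [0.4737, -0.2431, 0.0092]
ee_rot: [0.077, 0.703, 0.076, -0.702]
contact_force: [-0.0, 0.5, 0.0]
width: 0.0685
```

```bash
python3 -c "
from h import *
b=shot('scene','s4')['img']; a=shot('top','t4')['img']; s=manip.get_state(); print(s['position'],s['contact_force'])
c=lambda i,x,y,w,h,k:cv2.resize(i[y:y+h,x:x+w],(int(w*k),int(h*k)),interpolation=2)
cv2.imwrite('pics/c6.png',np.clip(1.4*np.hstack([c(a,325,230,70,60,5.5),c(b,155,190,75,60,5.5)])[:,:,::-1],0,255).astype(np.uint8))"
```

```text
[ 0.47368614 -0.2430557   0.00932147] [ 0.273381    0.31430246 -0.27184452]
```

View pics/c6.png

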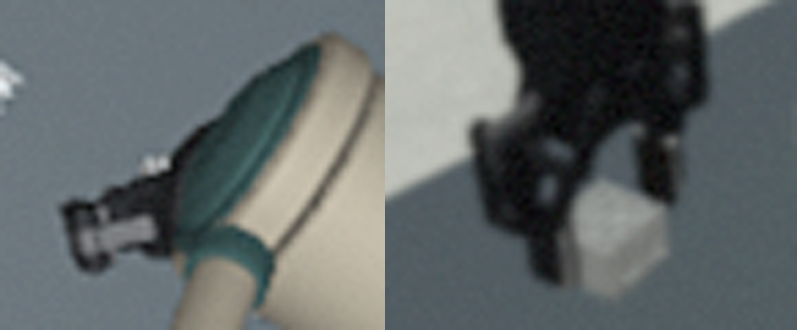

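The sink stands between the open fingers at (615,240 in the crop) with room either side. I'll close lightly and lift.

Call:
step_arm(increments=[{"grip": 0.3,"delta_pos": [0,0,0],"twist": 0},{"grip": 0.3,"delta_pos": [0,0,0],"twist": 0},{"grip": 0.3,"delta_pos": [0,0,0],"twist": 0},{"grip": 0.3,"delta_pos": [0,0,0],"twist": 0},{"grip": 0.3,"delta_pos": [0,0,0],"twist": 0},{"grip": 0.3,"delta_pos": [0,0,0.01],"twist": 0},{"grip": 0.3,"delta_pos": [0,0,0.02],"twist": 0},{"grip": 0.3,"delta_pos": [0,0,0.03],"twist": 0},{"grip": 0.3,"delta_pos": [0,0,0.04],"twist": 0},{"grip": 0.3,"delta_pos": [0,0,0.04],"twist": 0}], force=20)

```text
clock: 8.52
position: [0.4718, -0.2418, 0.1493]
ee_rot: [-0.076, -0.702, -0.078, 0.704]
contact_force: [1.0, -0.8, -0.6]
width: 0.0396
```

Call:
step_arm(increments=[{"grip": 0.3,"delta_pos": [0.0082,0.0353,0.01],"twist": -0.09},{"grip": 0.3,"delta_pos": [0.0082,0.0373,0],"twist": -0.09},{"grip": 0.3,"delta_pos": [0.0082,0.0373,0],"twist": -0.09},{"grip": 0.3,"delta_pos": [0.0082,0.0373,0],"twist": -0.09},{"grip": 0.3,"delta_pos": [0.0082,0.0373,0],"twist": -0.09},{"grip": 0.3,"delta_pos": [0.0082,0.0373,0],"twist": -0.09},{"grip": 0.3,"delta_pos": [0.0082,0.0373,0],"twist": -0.09},{"grip": 0.3,"delta_pos": [0.0082,0.0373,0],"twist": -0.09},{"grip": 0.3,"delta_pos": [0.0082,0.0373,0],"twist": -0.09},{"grip": 0.3,"delta_pos": [0.0082,0.0373,0],"twist": -0.09}])

```text
clock: 9.35
position: [0.5545, 0.1303, 0.1586]
ee_rot: [-0.072, -0.703, -0.071, 0.704]
contact_force: [-0.2, -0.3, -0.8]
width: 0.04
```

Call:
step_arm(increments=[{"grip": 0.3,"delta_pos": [0,0,0],"twist": 0},{"grip": 0.3,"delta_pos": [0,0,0],"twist": 0},{"grip": 0.3,"delta_pos": [0,0,0],"twist": 0}])

```text
clock: 9.6
position: [0.5543, 0.1282, 0.1581]
ee_rot: [-0.072, -0.703, -0.071, 0.704]
contact_force: [-0.5, 0.1, -0.6]
width: 0.0397
```

```bash
python3 -c "
from h import *
b=shot('scene','s5')['img']; a=shot('top','t5')['img']; s=manip.get_state(); print(s['position'],s['contact_force'],s['ee_rot'])
c=lambda i,x,y,w,h,k:cv2.resize(i[y:y+h,x:x+w],(int(w*k),int(h*k)),interpolation=2)
cv2.imwrite('pics/c7.png',np.clip(1.4*np.hstack([c(a,160,195,70,70,5.5),c(b,280,115,70,70,5.5)])[:,:,::-1],0,255).astype(np.uint8))"
```

```text
[0.55443286 0.12715055 0.15825466] [ 0.79199216 -0.33598203 -1.54348367] [-0.07124528 -0.70320334 -0.07074782  0.70386356]
```

View pics/c7.png

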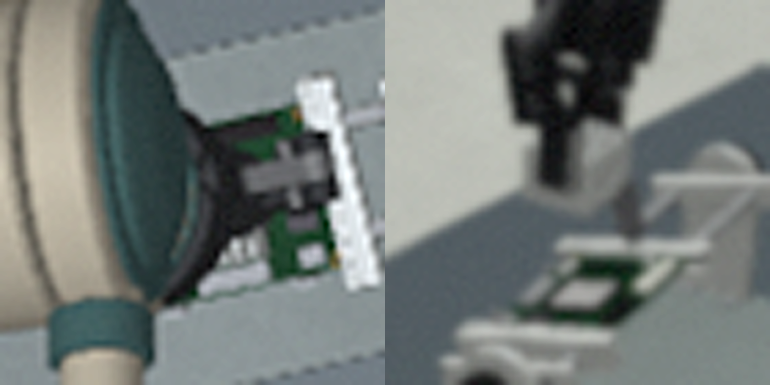

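The sink is held level above the chip (565,295 in the crop), and the fingertips sit about 10 mm above its base. I'll centre in y and descend, slowly near contact.

Call:
step_arm(increments=[{"grip": 0.3,"delta_pos": [0,0.004,-0.015],"twist": 0},{"grip": 0.3,"delta_pos": [0,0,-0.015],"twist": 0},{"grip": 0.3,"delta_pos": [0,0,-0.01],"twist": 0},{"grip": 0.3,"delta_pos": [0,0,-0.004],"twist": 0},{"grip": 0.3,"delta_pos": [0,0,-0.002],"twist": 0},{"grip": 0.3,"delta_pos": [0,0,-0.001],"twist": 0},{"grip": 0.3,"delta_pos": [0,0,0],"twist": 0},{"grip": 0.3,"delta_pos": [0,0,0],"twist": 0}])

```text
clock: 10.37
position: [0.5555, 0.1323, 0.112]
ee_rot: [0.071, 0.704, 0.071, -0.703]
contact_force: [0.1, -0.6, -0.1]
width: 0.0393
```

Call:
step_arm(increments=[{"grip": 0.3,"delta_pos": [0,0,-0.001],"twist": 0},{"grip": 0.3,"delta_pos": [0,0,-0.001],"twist": 0},{"grip": 0.3,"delta_pos": [0,0,-0.001],"twist": 0},{"grip": 0.3,"delta_pos": [0,0,-0.001],"twist": 0},{"grip": 0.3,"delta_pos": [0,0,0],"twist": 0}])

```text
clock: 10.78
position: [0.5548, 0.1325, 0.1071]
ee_rot: [-0.071, -0.703, -0.071, 0.704]
contact_force: [0.3, 0.0, -1.0]
width: 0.0395
```

Position is (0.5548, 0.1325), 1 mm from target, with no contact yet. I'll continue down.

Call:
step_arm(increments=[{"grip": 0.3,"delta_pos": [-0.001,-0.001,-0.001],"twist": 0},{"grip": 0.3,"delta_pos": [0,0,-0.001],"twist": 0},{"grip": 0.3,"delta_pos": [0,0,-0.001],"twist": 0},{"grip": 0.3,"delta_pos": [0,0,-0.001],"twist": 0},{"grip": 0.3,"delta_pos": [0,0,0],"twist": 0}])

```text
clock: 11.2
position: [0.5538, 0.1314, 0.1031]
ee_rot: [-0.071, -0.703, -0.071, 0.704]
contact_force: [-0.6, -0.6, -0.7]
width: 0.0397
```

Call:
step_arm(increments=[{"grip": 0.3,"delta_pos": [0,0,-0.001],"twist": 0},{"grip": 0.3,"delta_pos": [0,0,-0.001],"twist": 0},{"grip": 0.3,"delta_pos": [0,0,0],"twist": 0}])

```text
clock: 11.45
position: [0.5541, 0.1314, 0.1013]
ee_rot: [0.071, 0.704, 0.071, -0.703]
contact_force: [-0.7, 1.0, 0.2]
width: 0.0398
```

Call:
step_arm(increments=[{"grip": 0.3,"delta_pos": [0,0,-0.001],"twist": 0},{"grip": 0.3,"delta_pos": [0,0,-0.001],"twist": 0},{"grip": 0.3,"delta_pos": [0,0,0],"twist": 0}])

```text
clock: 11.7
position: [0.5541, 0.1314, 0.1009]
ee_rot: [0.072, 0.704, 0.071, -0.703]
contact_force: [-3.1, 0.1, 7.9]
width: 0.0396
```

Call:
step_arm(increments=[{"grip": 0.3,"delta_pos": [0,0,-0.001],"twist": 0},{"grip": 0.3,"delta_pos": [0,0,-0.001],"twist": 0},{"grip": 0.3,"delta_pos": [0,0,-0.001],"twist": 0},{"grip": 0.3,"delta_pos": [0,0,0],"twist": 0}])

```text
clock: 12.03
position: [0.5538, 0.1314, 0.0997]
ee_rot: [0.072, 0.704, 0.071, -0.703]
contact_force: [-6.5, -0.4, 18.4]
width: 0.0391
```

Call:
step_arm(increments=[{"grip": 0.3,"delta_pos": [0,0,-0.001],"twist": 0},{"grip": 0.3,"delta_pos": [0,0,-0.001],"twist": 0},{"grip": 0.3,"delta_pos": [0,0,-0.001],"twist": 0},{"grip": 0.3,"delta_pos": [0,0,0],"twist": 0}])

```text
clock: 12.37
position: [0.5532, 0.1313, 0.0969]
ee_rot: [0.072, 0.704, 0.071, -0.703]
contact_force: [-8.1, -1.3, 20.8]
width: 0.0395
```

Call:
step_arm(increments=[{"grip": 0.3,"delta_pos": [0,0,-0.001],"twist": 0},{"grip": 0.3,"delta_pos": [0,0,0],"twist": 0}])

```text
clock: 12.53
position: [0.5531, 0.1313, 0.096]
ee_rot: [0.072, 0.704, 0.071, -0.703]
contact_force: [-8.4, -0.8, 21.3]
width: 0.0394
```

Call:
step_arm(increments=[{"grip": 0.3,"delta_pos": [0,0,-0.001],"twist": 0},{"grip": 0.3,"delta_pos": [0,0,0],"twist": 0}])

```text
clock: 12.7
position: [0.5529, 0.1312, 0.095]
ee_rot: [-0.072, -0.703, -0.071, 0.703]
contact_force: [-9.0, -1.6, 21.6]
width: 0.0398
```

```bash
python3 -c "
from h import *
b=shot('scene','s6')['img']; s=manip.get_state(); print(s['position'],s['contact_force'],s['moment'])
c=lambda i,x,y,w,h,k:cv2.resize(i[y:y+h,x:x+w],(int(w*k),int(h*k)),interpolation=2)
cv2.imwrite('pics/c8.png',np.clip(1.4*c(b,285,125,60,50,12)[:,:,::-1],0,255).astype(np.uint8))"
```

```text
[0.55291904 0.13121408 0.09501557] [-8.6234126  -1.61726851 22.04680233] [-0.2046004   1.15810895  0.05807268]
```

View pics/c8.png

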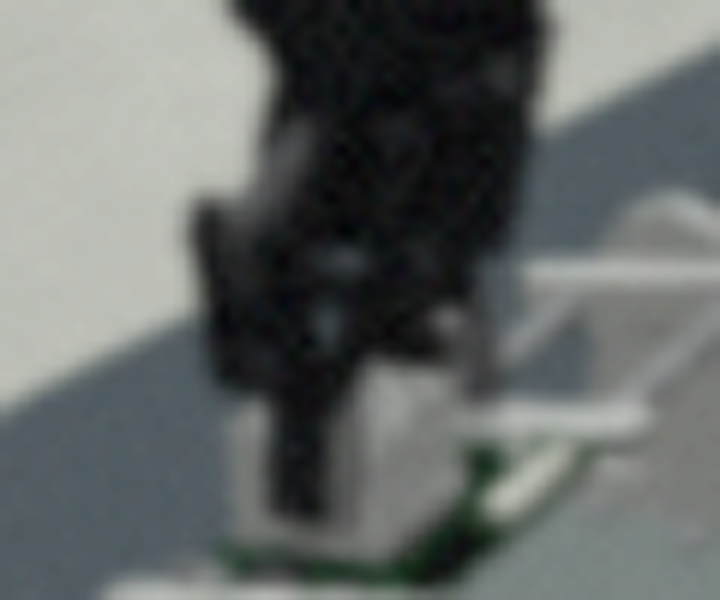

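The scene view shows the sink low on the board, its near-left bottom corner around (240,540) and right bottom corner around (395,560). I'll compare these numerically with flush and untipped predictions.

```bash
python3 -c "
from h import *
from scipy.spatial.transform import Rotation as Ro
S=load('s6');p=np.load('fit.npy');C=p[:3]
a=.02
for name,tilt,O in (('flush',p[4],C),('half',.14,C+[-.001,0,.002]),('flat',0,C+[-.0045,0,.004])):
    R=Ro.from_euler('z',p[3])*Ro.from_euler('y',-tilt)
    K=R.apply([[sx*a,sy*a,z] for z in (0,.03) for sx,sy in ((1,1),(1,-1),(-1,-1),(-1,1))])+O
    q=proj(S,K);print(name,(((q-[285,125])+.5)*12-.5).round().astype(int).tolist())
im=S['img'];g=im.min(2)[150:174,300:330];print(g)
"
```

```text
flush [[488, 486], [408, 559], [264, 554], [345, 482], [464, 371], [383, 442], [238, 439], [321, 369]]
half [[487, 488], [407, 561], [259, 534], [341, 463], [479, 374], [398, 446], [249, 421], [331, 351]]
flat [[476, 486], [396, 558], [248, 511], [330, 441], [484, 376], [403, 447], [253, 401], [336, 332]]
[[112  80  39  12  15  16  13  14   4  11  16  23  25  20  15  12  14  14
   18  15  19  33  41  35  39  47  59  60  70  88]
 [ 91  64  31   7  12  11  13  10  14  11  16  33  39  28  19  14  12  12
    7  16  30  54  68  56  44  46  58  65  76  91]
 [ 64  52  25  11   9  14   8   8  12  13  17  32  40  27  16  14  15   6
   15  19  25  45  59  54  50  51  62  77  92  94]
 [ 59  47  31  17  15  16  16  13  12  15   6  20  33  19  17  11  13  12
   11  14  17  28  44  49  49  49  66  87  94  85]
 [ 58  51  33  20  16  18  21  21  15   7  17  20  24  15  11  25  33  26
   24  16  20  28  41  48  48  50  67  81  82  71]
 [ 58  51  35  21  12  19  22  22  14  12  11  13  12  15  22  49  64  65
   55  53  52  50  53  55  50  48  59  67  66  61]
 [ 57  55  44  21  19  19  21  19  17  12  
[... 1507 characters left out ...]
 53  64  69  84  88  86
   84  78  64  48  29  23  29  48  65  70  68  67]
 [ 61  59  59  59  69  76  77  76  72  64  60  61  66  70  77  86  88  85
   74  60  44  24  15  12  20  22  37  54  67  79]
 [ 62  61  54  48  51  57  59  57  55  59  62  66  73  75  77  81  83  75
   59  41  25  12  13  12  11  24  45  65  81  85]
 [ 70  69  64  50  41  35  41  40  39  41  43  45  51  57  59  65  65  53
   36  28  15  12  13  14  30  49  68  80  86  88]
 [ 77  83  84  71  50  37  43  46  44  36  27  26  24  26  31  35  38  31
   18  15  13  13  15  30  54  73  81  86  87  87]
 [ 95 100  99  88  76  72  74  74  73  64  50  47  51  52  49  41  39  37
   33  24  21  31  36  52  72  84  86  87  86  87]]
```

Compared with the flush prediction, the sink is tipped only about 0.2 rad and sits about 6 mm downhill, having partly slipped in the pads. I'll lift clear, shift uphill and press again, dragging slightly downhill so that friction helps the tipping.

Call:
step_arm(increments=[{"grip": 0.3,"delta_pos": [0,0,0.003],"twist": 0},{"grip": 0.3,"delta_pos": [0,0,0.003],"twist": 0},{"grip": 0.3,"delta_pos": [0,0,0.006],"twist": 0},{"grip": 0.3,"delta_pos": [0.005,0.001,0.003],"twist": 0},{"grip": 0.3,"delta_pos": [0.005,0.001,0],"twist": 0},{"grip": 0.3,"delta_pos": [0,0,0],"twist": 0},{"grip": 0.3,"delta_pos": [0,0,0],"twist": 0}])

```text
clock: 13.33
position: [0.5644, 0.1335, 0.1059]
ee_rot: [-0.071, -0.703, -0.071, 0.704]
contact_force: [-1.0, -0.7, -1.7]
width: 0.0394
```

```bash
python3 -c "
from h import *
b=shot('scene','s7')['img']; s=manip.get_state(); print(s['position'],s['contact_force'],s['moment'])
c=lambda i,x,y,w,h,k:cv2.resize(i[y:y+h,x:x+w],(int(w*k),int(h*k)),interpolation=2)
cv2.imwrite('pics/c9.png',np.clip(1.5*c(b,285,125,60,50,12)[:,:,::-1],0,255).astype(np.uint8))"
```

```text
[0.5638924  0.13346562 0.10574235] [-0.15543355 -0.6428629  -0.16867401] [ 0.03740414 -0.00613054  0.03094717]
```

View pics/c9.png

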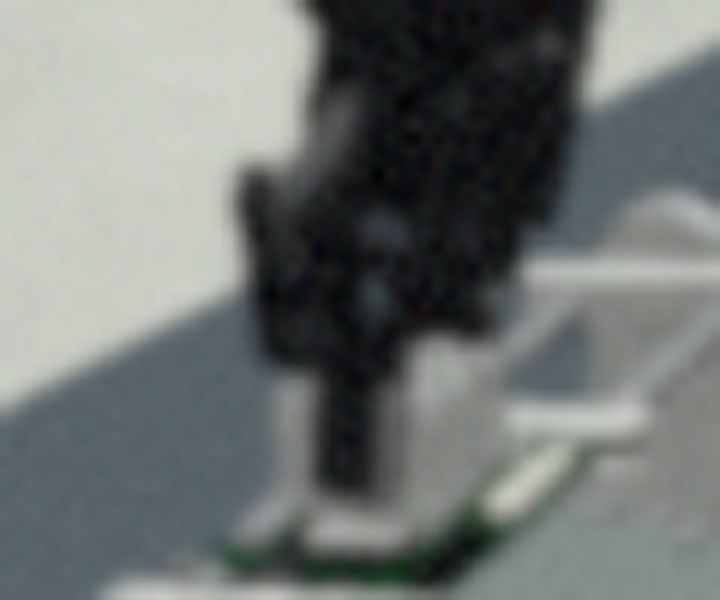

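The chip's near edge is now visible below the lifted sink, which kept part of its tip. I'll press down 6 mm uphill of the target, then drag down the slope.

Call:
step_arm(increments=[{"grip": 0.3,"delta_pos": [0,0,-0.002],"twist": 0},{"grip": 0.3,"delta_pos": [0,0,-0.002],"twist": 0},{"grip": 0.3,"delta_pos": [0,0,-0.001],"twist": 0},{"grip": 0.3,"delta_pos": [0,0,-0.001],"twist": 0},{"grip": 0.3,"delta_pos": [0,0,-0.001],"twist": 0},{"grip": 0.3,"delta_pos": [0,0,0],"twist": 0}])

```text
clock: 13.88
position: [0.5636, 0.1334, 0.0999]
ee_rot: [-0.071, -0.703, -0.071, 0.704]
contact_force: [-2.6, -0.4, 3.9]
width: 0.0397
```

Call:
step_arm(increments=[{"grip": 0.3,"delta_pos": [0,0,-0.001],"twist": 0},{"grip": 0.3,"delta_pos": [0,0,-0.001],"twist": 0},{"grip": 0.3,"delta_pos": [0,0,0],"twist": 0}])

```text
clock: 14.13
position: [0.5637, 0.1334, 0.0995]
ee_rot: [0.072, 0.704, 0.071, -0.703]
contact_force: [-5.2, -1.0, 12.3]
width: 0.0396
```

Call:
step_arm(increments=[{"grip": 0.3,"delta_pos": [-0.001,-0.0002,-0.0005],"twist": 0},{"grip": 0.3,"delta_pos": [-0.001,-0.0002,-0.0005],"twist": 0},{"grip": 0.3,"delta_pos": [-0.001,-0.0002,-0.0005],"twist": 0},{"grip": 0.3,"delta_pos": [0,0,0],"twist": 0}])

```text
clock: 14.47
position: [0.5635, 0.1334, 0.0993]
ee_rot: [0.071, 0.706, 0.072, -0.701]
contact_force: [-1.8, 0.9, 14.9]
width: 0.0398
```

```bash
python3 -c "
from h import *
b=shot('scene','s8')['img']; s=manip.get_state(); print(s['position'],s['contact_force'],s['moment'])
print(b.min(2)[156:174,302:328])"
```

```text
[0.5635594  0.13336574 0.09929785] [-2.78519875  0.24504351 14.77655612] [0.12590406 0.06668448 0.01897382]
[[ 60  59  56  51  34  25  17  20  17  11  13   9   9  12  13  30  68  96
   98  93  95  90  83  79  68  61]
 [ 58  57  59  58  49  39  33  32  26  15   4   7   6  14  13  35  69 100
  105 103 103 101  90  86  78  69]
 [ 60  59  59  59  57  59  62  60  49  27  18  10  13  15  26  47  74  99
  108 104 101  97  88  87  90  97]
 [ 60  58  57  58  63  73  87  85  67  37  13  11  16  23  41  56  75  96
  104 100  95  90  88  89 102 119]
 [ 59  60  59  60  66  81  93  91  72  35  14  18  20  23  48  61  75  94
   99  96  91  87  86  88 100 117]
 [ 59  59  59  62  65  78  88  85  67  37  22  17  16  28  48  62  77  91
   92  90  86  86  86  88  94 102]
 [ 59  58  58  60  65  74  85  81  61  32  19   8  18  33  49  61  73  86
   88  85  87  87  85  88  90  95]
 [ 59  58  59  58  63  75  83  79  58  33  13  17  19  34  50  59  68  83
   85  85  85  85  88  89  90  87]
 [ 59  59  60  59  62  72  84  79  59  28  15  17  17  34  53  60  66  83
   85  85  87  86  90  92  90  95]
 [ 58  58  
[... 270 characters left out ...]
63  73  85
   88  87  87  87  80  84  98 100]
 [ 57  60  68  81  93  95  87  83  78  68  61  49  43  50  60  69  78  86
   88  86  79  69  56  53  67  70]
 [ 59  63  69  81  83  76  71  76  79  78  70  65  61  64  68  78  83  86
   82  77  63  46  32  24  37  54]
 [ 56  49  52  58  61  47  46  51  58  56  57  54  57  61  67  76  80  78
   75  59  42  23  16  29  44  65]
 [ 64  52  41  34  36  34  33  31  32  29  28  32  36  42  47  53  57  58
   56  37  19  18  31  49  65  80]
 [ 82  73  49  38  45  46  40  34  27  14  14  18  14  18  16  25  30  36
   29  22  16  30  54  73  81  86]
 [ 97  87  76  72  73  77  73  63  51  48  50  49  45  38  37  36  33  31
   29  23  35  54  73  85  86  87]]
```

```bash
python3 -c "
from h import *
from scipy.spatial.transform import Rotation as Ro
p=np.load('fit.npy');a=.02
def cor(D,O,tilt):
    R=Ro.from_euler('z',p[3])*Ro.from_euler('y',-tilt)
    return proj(D,R.apply([[sx*a,sy*a,z] for z in (0,.03) for sx,sy in ((1,1),(1,-1),(-1,-1),(-1,1))])+O).round(1).tolist()
S=load('s5');print('s5 pred',cor(S,np.array([.5545,.1272,.149]),0));print(S['img'].min(2)[135:156,303:330])
S2=load('scene2');q=p[:3];R=Ro.from_euler('z',p[3])*Ro.from_euler('y',-p[4]);c=.0155
print('chip pred',proj(S2,R.apply([[c,c,0],[c,-c,0],[-c,-c,0],[-c,c,0]])+q).round(1).tolist())
print(S2['img'].min(2)[161:176,305:328])
"
```

```text
s5 pred [[324.0, 148.3], [317.1, 154.2], [304.5, 150.4], [311.5, 144.6], [324.6, 138.7], [317.7, 144.4], [304.9, 140.7], [312.0, 135.1]]
[[ 64  16  14  21  22  16  13   9  12  15  19  14  11  17  20  11  11  14
   13  39  81 115 129 132 131 128 122]
 [ 72  35  20  22  21  13  13  12   8  16  16  14  25  44  52  43  35  24
   21  40  85 120 129 128 121 109  95]
 [ 97  72  66  57  45  25  13  16  13  13  12  20  45  73  85  76  72  58
   50  55  88 119 121 110  96  80  68]
 [121 113 112 104  82  43  17  10   7  17  24  38  59  86 100  96  98  92
   85  84  90 106  98  79  69  62  60]
 [129 130 128 121  98  52  13  14  14  20  36  55  66  88 102 104 107 103
  102 100  93  91  74  62  57  58  58]
 [132 130 128 120  99  51  18  13  15  21  42  58  69  88 102 107 104 103
  104 104  89  80  66  60  58  60  59]
 [130 126 117 106  87  47  16  18  14  21  43  61  71  90 104 107 102 101
   99  95  86  76  63  58  58  61  59]
 [130 122 106  91  75  39  12  12  10  22  43  61  72  96 106 106 102  98
   90  86  82  75  64  59  62  59  57]
 [130 121 103  85  69  37  15  16  16  22  43  60  76  98 1
[... 2241 characters left out ...]
 19  28  46  65  71]
 [ 79  84  76  54  47  72  96 107 112 112 112 112 113 101  78  45  21  14
   17  18  20  33  53]
 [ 59  58  48  34  37  55  74  80  81  82  82  84  83  69  42  23  14  15
   18  13  24  45  65]
 [ 37  36  33  28  29  33  37  38  38  40  42  46  41  32  22  16   8  11
   21  29  49  67  79]
 [ 39  43  45  43  37  25  16  14  17  18  19  19  16  16  17  18  14  18
   31  54  72  82  86]
 [ 71  75  75  72  62  51  48  53  51  48  38  34  36  31  27  25  28  36
   57  73  84  87  88]
 [115 118 121 117 109  99  98 100  99  94  85  84  82  76  68  66  63  66
   76  86  87  87  88]
 [129 131 133 133 130 126 126 127 124 121 121 123 121 117 113 109  99  86
   86  88  86  87  89]]
```

The bias check with s5 agrees to under 0.5 px, so the arm and camera match. The tip in s6 was really about 0.18 rad. Friction holds the base, so dragging the tool farther downhill should tip the sink, and I'll continue that.

Call:
step_arm(increments=[{"grip": 0.3,"delta_pos": [-0.0015,-0.0003,-0.0006],"twist": 0},{"grip": 0.3,"delta_pos": [-0.0015,-0.0003,-0.0006],"twist": 0},{"grip": 0.3,"delta_pos": [-0.0015,-0.0003,-0.0006],"twist": 0},{"grip": 0.3,"delta_pos": [0,0,0],"twist": 0}])

```text
clock: 14.85
position: [0.5574, 0.1321, 0.0951]
ee_rot: [0.071, 0.705, 0.071, -0.702]
contact_force: [-0.1, 0.0, 9.4]
width: 0.0394
```

Call:
step_arm(increments=[{"grip": 0.3,"delta_pos": [-0.0015,-0.0003,-0.0005],"twist": 0},{"grip": 0.3,"delta_pos": [-0.0015,-0.0003,-0.0005],"twist": 0},{"grip": 0.3,"delta_pos": [0,0,0],"twist": 0}])

```text
clock: 15.1
position: [0.5567, 0.1319, 0.0949]
ee_rot: [0.071, 0.706, 0.071, -0.701]
contact_force: [2.4, 2.2, 7.4]
width: 0.04
```

```bash
cat > sil.py <<'E'
from h import *
from scipy.spatial.transform import Rotation as Ro
import sys
p=np.load('fit.npy');a=.02;tag=sys.argv[1]
b=shot('scene',tag)['img']; s=manip.get_state(); print(s['position'],s['contact_force'],s['width'])
S=load(tag);R=Ro.from_euler('z',p[3])*Ro.from_euler('y',-p[4])
q=proj(S,R.apply([[sx*a,sy*a,z] for z in (0,.03) for sx,sy in ((1,1),(1,-1),(-1,-1),(-1,1))])+p[:3]).round(1)
print('flush bottom',q[:4].tolist(),'top',q[4:].tolist())
print('    ',*range(299,328));
for r in range(153,174): print(r,*['%3d'%v for v in b.min(2)[r,299:328]])
E
python3 sil.py s9
```

```text
[0.55666588 0.13187351 0.09491982] [2.40073784 0.51543479 8.34690827] 0.03977154065114214
flush bottom [[325.2, 165.0], [318.6, 171.1], [306.5, 170.7], [313.3, 164.7]] top [[323.2, 155.5], [316.5, 161.4], [304.4, 161.1], [311.3, 155.3]]
     299 300 301 302 303 304 305 306 307 308 309 310 311 312 313 314 315 316 317 318 319 320 321 322 323 324 325 326 327
153  61  60  58  51  28  13  14  15  17   9   8  10  16  25  36  23  14   9  14  10  13   8  11  28  41  49  52  68  86
154  58  61  57  52  33  15  14  18  22  20  12  10  12  16  28  18  13  17  23  20  17  12  17  26  36  47  51  67  81
155  57  59  59  50  32  18  20  22  25  24  17   9  10  16  15  19  20  35  53  56  54  50  44  44  48  52  51  58  67
156  60  59  58  55  42  24   9  21  19  23  18   9  12   8  15  16  34  58  82  89  94  93  86  78  74  61  49  50  58
157  61  61  57  57  50  31  23  23  20  18  14  15  15  12   8  18  36  70  96 102 106 108 104  95  86  66  52  55  65
158  60  60  60  58  57  47  43  44  40  26  14  11  12  12  14  23  42  76 100 104 106 105 105  94  87  75  69  81  95
159  57  60  57  59  5
[... 1077 characters left out ...]
  62  69  79  87  81  67  50  40  26  32  48  61  67  76  88  93  94  91  77  57  39  35  46  63  71
169  60  59  58  58  61  69  80  83  81  77  70  60  59  56  60  69  74  82  88  93  91  79  58  38  19  20  20  35  54
170  62  62  59  54  51  53  60  66  68  69  67  67  69  66  70  71  78  80  83  83  78  59  38  22  15  17  27  45  64
171  67  72  69  64  53  39  39  44  48  49  49  49  50  51  52  56  65  68  68  69  60  39  22  12  13  32  47  66  81
172  73  79  84  85  72  52  38  44  48  44  39  31  26  24  27  33  38  42  44  43  39  22  18  14  29  55  73  81  86
173  99  96  99  97  87  75  72  71  76  72  64  54  49  52  51  51  41  40  40  36  28  28  19  36  56  75  84  87  88
```

The silhouette now lies within about 0.3 px of the centred position. Friction on the tape is high: the force sits about 0.55 rad off the normal and still holds. So I'll ease the fingers open just enough for the sink to settle flush under its own weight, then grip it again as it lies.

Call:
step_arm(increments=[{"grip": 0.3,"delta_pos": [0.001,0.0003,0.001],"twist": 0},{"grip": 0.55,"delta_pos": [0,0,0],"twist": 0},{"grip": 0.55,"delta_pos": [0,0,0],"twist": 0},{"grip": 0.55,"delta_pos": [0,0,0],"twist": 0},{"grip": 0.55,"delta_pos": [0,0,0],"twist": 0},{"grip": 0.55,"delta_pos": [0,0,0],"twist": 0}])

```text
clock: 15.65
position: [0.5539, 0.1316, 0.0935]
ee_rot: [-0.071, -0.703, -0.071, 0.704]
contact_force: [-1.3, 0.2, 0.9]
width: 0.0468
```

```bash
python3 sil.py s10
```

```text
[0.55406186 0.13159349 0.09364465] [ 0.74407203 -0.18044917 -0.22501803] 0.04727837503992752
flush bottom [[325.2, 165.0], [318.6, 171.1], [306.5, 170.7], [313.3, 164.7]] top [[323.2, 155.5], [316.5, 161.4], [304.4, 161.1], [311.3, 155.3]]
     299 300 301 302 303 304 305 306 307 308 309 310 311 312 313 314 315 316 317 318 319 320 321 322 323 324 325 326 327
153  62  58  48  29   8  12  11  12  14  12   4  19  29  38  23  11  12   8   8  12  12   9  10  26  40  50  51  68  86
154  58  58  49  29  13  15  17  20  14  18  11  14  25  32  23  12  18  20  18  12  14  17  18  28  40  46  51  67  82
155  59  59  49  30  17  17  21  22  23  12  12  11  20  22  16  24  41  52  51  52  55  52  45  45  48  48  48  58  68
156  59  57  52  33  19  17  22  20  20  12  13  12  11  16  22  40  71  87  94  94  93  89  83  77  59  50  47  47  57
157  60  57  51  40  25  17  20  16  20  15   7  12  16  14  29  57  85 100 102 105 104  99  94  83  67  49  46  57  64
158  58  57  56  51  40  31  29  29  16  12  14  11  12  18  30  63  94 102 103 103 100  95  91  85  76  65  70  82  96
159  59  57  59  56
[... 1080 characters left out ...]
  61  69  77  75  52  34  27  23  36  49  62  71  84  88  92  94  96  86  67  47  29  30  48  64  70
169  60  59  58  57  59  68  78  80  72  62  52  49  48  58  65  71  84  88  93  96  85  66  44  22  17  14  24  33  52
170  62  63  60  56  49  54  66  78  79  74  69  65  62  63  69  75  82  84  87  84  66  39  24  16  10  12  25  44  66
171  69  69  68  62  52  42  45  60  65  64  60  53  51  52  58  62  63  65  68  59  44  22  14  13  15  26  49  65  79
172  74  79  83  85  74  52  40  49  55  50  45  36  32  28  33  36  38  39  39  33  23  16  11  18  29  56  71  83  87
173  98  96  97  98  85  76  72  74  76  74  64  54  49  54  52  51  40  40  38  34  29  21  24  35  55  74  84  87  87
```

The edges now match the flush prediction (bottom edge slope about 0), perhaps 2 mm downhill. To be sure, I'll back the open gripper off upward and look from above with the view clear.

Call:
step_arm(increments=[{"grip": 0.65,"delta_pos": [0,0,0],"twist": 0},{"grip": 0.65,"delta_pos": [0,0,0],"twist": 0},{"grip": 0.65,"delta_pos": [0,0,0.005],"twist": 0},{"grip": 0.65,"delta_pos": [0,0,0.01],"twist": 0},{"grip": 0.65,"delta_pos": [0,0,0.025],"twist": 0},{"grip": 0.65,"delta_pos": [0,0,0.04],"twist": 0},{"grip": 0.65,"delta_pos": [0,-0.02,0.03],"twist": 0},{"grip": 0.65,"delta_pos": [0,-0.04,0],"twist": 0},{"grip": 0.65,"delta_pos": [0,-0.04,0],"twist": 0},{"grip": 0.65,"delta_pos": [0,-0.04,0],"twist": 0}])

```text
clock: 16.53
position: [0.5549, -0.0095, 0.2063]
ee_rot: [0.072, 0.705, 0.072, -0.702]
contact_force: [0.0, 0.2, -0.8]
width: 0.0559
```

Call:
step_arm(increments=[{"grip": 0.65,"delta_pos": [0,-0.04,0],"twist": 0},{"grip": 0.65,"delta_pos": [0,-0.02,0],"twist": 0},{"grip": 0.65,"delta_pos": [0,0,0],"twist": 0},{"grip": 0.65,"delta_pos": [0,0,0],"twist": 0},{"grip": 0.65,"delta_pos": [0,0,0],"twist": 0}])

```text
clock: 16.95
position: [0.5545, -0.0677, 0.2046]
ee_rot: [0.071, 0.704, 0.072, -0.703]
contact_force: [0.1, 0.6, 0.7]
width: 0.0558
```

```bash
cat > chk.py <<'E'
from h import *
from scipy.spatial.transform import Rotation as Ro
p=np.load('fit.npy');a=.02
T=shot('top','t11');S=shot('scene','s11'); print(manip.get_state()['position'])
R=Ro.from_euler('z',p[3])*Ro.from_euler('y',-p[4])
K=R.apply([[sx*a,sy*a,z] for z in (0,.03) for sx,sy in ((1,1),(1,-1),(-1,-1),(-1,1))])+p[:3]
out=[]
for D,x0,y0,k in ((T,182,212,9),(S,292,144,9)):
    im=cv2.resize(D['img'][y0:y0+44,x0:x0+44],None,fx=k,fy=k,interpolation=2)
    q=((proj(D,K)-[x0,y0]+.5)*k-.5); print(q.round().astype(int).tolist())
    for i in range(8): cv2.circle(im,tuple(int(v) for v in q[i].round()),2,(255,0,0) if i<4 else (255,255,0),-1)
    out.append(im)
cv2.imwrite('pics/c10.png',np.clip(1.3*np.hstack(out)[:,:,::-1],0,255).astype(np.uint8))
E
python3 chk.py
```

```text
[ 0.55444396 -0.06704966  0.20438113]
[[71, 129], [225, 94], [264, 243], [111, 278], [53, 158], [212, 121], [252, 274], [94, 310]]
[[303, 193], [243, 248], [135, 244], [196, 190], [285, 107], [224, 161], [115, 158], [177, 106]]
```

View pics/c10.png

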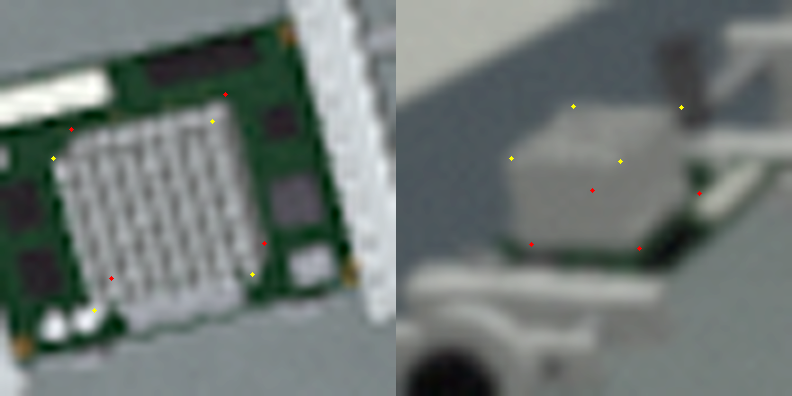

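Top view: the sink sits square on the chip, its base corners within about 0.7 px (1.5 mm) of prediction, and clear of the grey connector at (185,305). The scene view's left edge leans a little less than predicted, so I'll check it sub-pixel.

```bash
python3 -c "
from h import *
from scipy.spatial.transform import Rotation as Ro
from scipy.ndimage import gaussian_filter1d
p=np.load('fit.npy');a=.02
S=load('s11');g=S['img'].astype(float).min(2)
def edge(line,lo,hi,sgn):
    d=sgn*np.gradient(gaussian_filter1d(line,.7))[lo:hi];d=np.clip(d,0,None);i=d.argmax();s=slice(max(i-1,0),i+2);return lo+(np.arange(len(d))[s]*d[s]).sum()/d[s].sum()
L=[(r,edge(g[r],300,309,1)) for r in range(161,170)]
Bt=[(c,edge(g[:,c],167,176,-1)) for c in range(307,318)]
Rr=[(r,edge(g[r],319,328,-1)) for r in range(157,165)]
for n,e in (('L',L),('B',Bt),('R',Rr)):
    e=np.array(e);k=np.polyfit(e[:,0],e[:,1],1);print(n,k.round(3),e[:,1].round(2))
for t in (0,.15,.2,.28,.35):
    R=Ro.from_euler('z',p[3])*Ro.from_euler('y',-t)
    q=proj(S,R.apply([[sx*a,sy*a,z] for z in (0,.03) for sx,sy in ((1,1),(1,-1),(-1,-1),(-1,1))])+p[:3])
    f=lambda i,j:(q[j]-q[i])
    l=f(6,2);b=f(2,1);r=f(4,0);print(t,'L',round(l[0]/l[1],3),'B',round(b[1]/b[0],3),'R',round(r[0]/r[1],3),q[[1,2,0,6]].round(1).tolist())
"
```

```text
L [6.00000e-02 2.94221e+02] [303.99 303.84 303.92 303.98 304.11 304.18 304.83 304.13 304.17]
B [5.60000e-02 1.53228e+02] [170.24 170.5  170.54 170.58 170.64 170.6  170.62 170.72 170.85 170.93
 170.89]
R [  0.335 268.361] [322.83 322.08 319.81 319.42 322.82 323.23 323.73 323.72]
0 L -0.043 B 0.319 R -0.069 [[318.7, 172.9], [306.4, 168.9], [325.4, 166.8], [306.8, 159.8]]
0.15 L 0.105 B 0.17 R 0.082 [[318.7, 171.9], [306.4, 169.9], [325.3, 165.9], [305.4, 160.4]]
0.2 L 0.152 B 0.119 R 0.13 [[318.7, 171.6], [306.4, 170.2], [325.3, 165.6], [305.0, 160.6]]
0.28 L 0.227 B 0.036 R 0.207 [[318.6, 171.1], [306.5, 170.7], [325.2, 165.0], [304.4, 161.1]]
0.35 L 0.292 B -0.038 R 0.273 [[318.5, 170.7], [306.7, 171.1], [325.1, 164.6], [303.9, 161.6]]
```

The bottom edge gives a tilt of about 0.26 against 0.28 for the chip, so it is flush within the measuring noise. The centre is about 2 mm downhill. I'll return, grip, hop it 2 mm uphill and let it settle again.

Call:
step_arm(increments=[{"grip": 0.65,"delta_pos": [0,0.04,0],"twist": 0},{"grip": 0.65,"delta_pos": [0,0.04,0],"twist": 0},{"grip": 0.65,"delta_pos": [0,0.04,0],"twist": 0},{"grip": 0.65,"delta_pos": [0,0.04,0],"twist": 0},{"grip": 0.65,"delta_pos": [-0.001,0.0385,0],"twist": 0},{"grip": 0.65,"delta_pos": [0,0,-0.03],"twist": 0},{"grip": 0.65,"delta_pos": [0,0,-0.02],"twist": 0},{"grip": 0.65,"delta_pos": [0,0,0],"twist": 0},{"grip": 0.65,"delta_pos": [0,0,0],"twist": 0},{"grip": 0.65,"delta_pos": [0,0,0],"twist": 0}])

```text
clock: 17.88
position: [0.5541, 0.1307, 0.1551]
ee_rot: [0.072, 0.704, 0.072, -0.703]
contact_force: [0.5, -1.0, 0.1]
width: 0.0556
```

Call:
step_arm(increments=[{"grip": 0.65,"delta_pos": [-0.001,0.0003,-0.02],"twist": 0},{"grip": 0.65,"delta_pos": [0,0,-0.015],"twist": 0},{"grip": 0.65,"delta_pos": [0,0,-0.012],"twist": 0},{"grip": 0.65,"delta_pos": [0,0,-0.007],"twist": 0},{"grip": 0.65,"delta_pos": [0,0,-0.003],"twist": 0},{"grip": 0.65,"delta_pos": [0,0,-0.001],"twist": 0},{"grip": 0.65,"delta_pos": [0,0,0],"twist": 0},{"grip": 0.65,"delta_pos": [0,0,0],"twist": 0}])

```text
clock: 18.55
position: [0.5532, 0.1304, 0.097]
ee_rot: [0.071, 0.704, 0.071, -0.703]
contact_force: [-0.5, 0.3, -0.2]
width: 0.0553
```

Call:
step_arm(increments=[{"grip": 0.3,"delta_pos": [0,0,0],"twist": 0},{"grip": 0.3,"delta_pos": [0,0,0],"twist": 0},{"grip": 0.3,"delta_pos": [0,0,0],"twist": 0},{"grip": 0.3,"delta_pos": [0,0,0],"twist": 0},{"grip": 0.3,"delta_pos": [0,0,0],"twist": 0}], force=20)

```text
clock: 18.97
position: [0.5531, 0.1305, 0.0969]
ee_rot: [0.071, 0.704, 0.071, -0.703]
contact_force: [-0.4, 0.2, 5.9]
width: 0.0397
```

Call:
step_arm(increments=[{"grip": 0.3,"delta_pos": [0,0,0.002],"twist": 0},{"grip": 0.3,"delta_pos": [0,0,0.002],"twist": 0},{"grip": 0.3,"delta_pos": [0.001,0.0002,0.0003],"twist": 0},{"grip": 0.3,"delta_pos": [0.001,0.0002,0.0003],"twist": 0},{"grip": 0.3,"delta_pos": [0,0,0],"twist": 0},{"grip": 0.3,"delta_pos": [0,0,0],"twist": 0}])

```text
clock: 19.47
position: [0.5544, 0.1308, 0.1003]
ee_rot: [-0.071, -0.703, -0.071, 0.704]
contact_force: [-0.0, 0.6, -1.4]
width: 0.0395
```

Call:
step_arm(increments=[{"grip": 0.3,"delta_pos": [0,0,-0.001],"twist": 0},{"grip": 0.3,"delta_pos": [0,0,-0.001],"twist": 0},{"grip": 0.3,"delta_pos": [0,0,-0.001],"twist": 0},{"grip": 0.3,"delta_pos": [0,0,-0.001],"twist": 0},{"grip": 0.3,"delta_pos": [0,0,0],"twist": 0}])

```text
clock: 19.88
position: [0.5543, 0.1308, 0.0973]
ee_rot: [-0.071, -0.703, -0.071, 0.704]
contact_force: [-2.2, 0.1, 4.3]
width: 0.0397
```

Contact again at 4 N. I'll release once more to settle, then grip again.

Call:
step_arm(increments=[{"grip": 0.53,"delta_pos": [0,0,0],"twist": 0},{"grip": 0.53,"delta_pos": [0,0,0],"twist": 0},{"grip": 0.53,"delta_pos": [0,0,0],"twist": 0},{"grip": 0.53,"delta_pos": [0,0,0],"twist": 0},{"grip": 0.3,"delta_pos": [0,0,0],"twist": 0},{"grip": 0.3,"delta_pos": [0,0,0],"twist": 0},{"grip": 0.3,"delta_pos": [0,0,0],"twist": 0},{"grip": 0.3,"delta_pos": [0,0,0],"twist": 0},{"grip": 0.3,"delta_pos": [0,0,0],"twist": 0}])

```text
clock: 20.63
position: [0.5546, 0.1309, 0.0966]
ee_rot: [0.071, 0.704, 0.071, -0.703]
contact_force: [0.5, 0.5, 0.5]
width: 0.0398
```

Call:
step_arm(increments=[{"grip": 0.3,"delta_pos": [0,0,-0.0005],"twist": 0},{"grip": 0.3,"delta_pos": [0,0,-0.0005],"twist": 0},{"grip": 0.3,"delta_pos": [0,0,0],"twist": 0},{"grip": 0.3,"delta_pos": [0,0,0],"twist": 0}])

```text
clock: 20.97
position: [0.5546, 0.1308, 0.0966]
ee_rot: [0.071, 0.704, 0.071, -0.703]
contact_force: [-2.0, 0.8, 5.7]
width: 0.0395
```

```bash
sed -i "s/'t11'/'t12'/;s/'s11'/'s12'/" chk.py; python3 sil.py s12 | cut -c1-120 ; python3 -c "
from h import *
for i in range(5):
    s=manip.get_state();print(s['position'].round(4),s['contact_force'].round(1),s['clock']);manip.get_image('top')"
```

```text
[0.5545694  0.13084698 0.09657043] [-0.81650769 -0.3423379   6.30424355] 0.03964462034489409
flush bottom [[325.2, 165.0], [318.6, 171.1], [306.5, 170.7], [313.3, 164.7]] top [[323.2, 155.5], [316.5, 161.4], [304.
     299 300 301 302 303 304 305 306 307 308 309 310 311 312 313 314 315 316 317 318 319 320 321 322 323 324 325 326 327
153  61  58  53  36  21   5  15  23  21  15  10  15  21  28  22  15   9   9  15  12  14  15  19  37  48  47  52  67  87
154  59  58  55  46  23   8  19  24  20  16  15   8  18  16  20  14  19  15  14  14  16  17  19  35  49  48  50  66  82
155  59  60  55  50  29  17  22  23  23  18   7  13  17  17  15  15  32  44  45  42  38  40  40  49  55  50  50  59  68
156  60  58  57  50  32  24  19  21  22  17  10   7   4  13  15  28  56  84  86  82  75  76  76  73  65  52  43  48  57
157  59  57  59  56  43  39  29  24  18  14  14  10   7  10  20  36  69  95 101 103 101 100  94  84  67  53  49  57  65
158  59  59  59  58  55  53  49  44  37  20  12   8  11  20  34  51  73  97 103 105 101  98  94  87  77  68  68  81  96
159  61  60  59  60  58  57  63  65  54  31  
[... 1294 characters left out ...]
  50  53  61  73  81  80  81  79  77  77  79  82  83  84  86  86  76  57  37  23  13  14  27  44  64
171  68  71  69  64  52  40  43  53  64  67  66  66  64  62  68  70  71  71  71  67  57  35  18  12  16  30  50  68  79
172  75  79  84  85  71  51  38  48  54  54  46  42  35  38  38  41  44  44  43  42  30  23  10  17  30  53  73  80  86
173  98  96  97  98  87  77  72  75  76  73  65  54  50  52  54  52  43  41  40  34  26  23  26  34  55  75  85  87  87
[0.5546 0.1308 0.0966] [-0.8 -0.3  6.3] 21.0167
[0.5546 0.1309 0.0966] [-0.1 -0.8  5.4] 21.0667
[0.5546 0.1309 0.0966] [-1.8 -0.8  6. ] 21.1167
[0.5546 0.1309 0.0966] [-0.6 -0.7  5.7] 21.1667
[0.5546 0.1308 0.0966] [-1.6 -1.   6.5] 21.2167
```

Now the right edge's lean (about 0.2) and the level bottom edge match flush, and the position is within about 1 mm. I'll increase the push to about 10 N.

Call:
step_arm(increments=[{"grip": 0.3,"delta_pos": [0,0,-0.0005],"twist": 0},{"grip": 0.3,"delta_pos": [0,0,-0.0005],"twist": 0},{"grip": 0.3,"delta_pos": [0,0,0],"twist": 0},{"grip": 0.3,"delta_pos": [0,0,0],"twist": 0},{"grip": 0.3,"delta_pos": [0,0,0],"twist": 0}])

```text
clock: 21.68
position: [0.5546, 0.1309, 0.0965]
ee_rot: [0.072, 0.704, 0.071, -0.703]
contact_force: [-3.6, -0.9, 10.8]
width: 0.0397
```

```bash
python3 sil.py s13 | cut -c1-120|sed -n '1p;7,22p' ; python3 -c "
from h import *
s=manip.get_state();print(s['position'].round(4),s['contact_force'].round(1),s['clock'])"
```

```text
[0.55458551 0.13084416 0.09655302] [-3.14400152  0.02288952 11.49574132] 0.039542882368614515
156  59  56  56  49  32  22  20  14  19  17  12  10  10  12  13  28  60  84  88  81  76  77  76  71  65  52  47  47  56
157  57  59  58  54  44  36  32  26  21  16  12   7  11  16  20  37  70  98 104 104 101 101  95  83  66  51  50  56  65
158  59  59  58  57  54  52  50  44  35  22  13   3  14  18  35  51  72  99 106 105 102  98  94  85  78  67  69  81  94
159  61  57  59  58  59  57  61  62  55  28  12  16  15  25  42  57  76  99 104 101  95  91  89  88  86  87  94 106 120
160  60  58  60  60  62  65  74  81  70  36  15  12  14  29  47  60  76  96 104  98  91  88  89  89  91  95 103 109 118
161  58  58  59  62  65  75  85  88  70  37  16  16  14  30  51  60  77  95  98  93  89  88  89  88  86  82  82  89 101
162  58  59  59  59  65  76  86  82  64  33  15  13  18  36  54  60  74  91  94  89  87  88  89  88  82  66  51  60  85
163  58  59  57  60  63  70  82  78  60  30  16  16  18  32  52  61  70  85  88  90  88  91  89  88  87  70  39  43  74
164  60  58  58  57  60  69  82  79  59  28  2
[... 261 characters left out ...]
  70  84  90  90  91  95  97  93  81  70  83 112 123
167  56  59  59  60  61  66  77  79  67  44  29  23  22  41  56  63  73  84  90  91  92  96  92  80  63  55  74  98 102
168  58  60  57  57  61  68  79  85  79  69  59  48  42  50  62  68  77  85  90  91  90  89  80  63  41  35  48  64  70
169  57  61  59  59  62  70  79  85  85  81  77  73  69  67  72  78  82  87  91  92  87  78  60  39  23  22  25  36  53
170  61  61  59  56  49  53  62  76  81  83  82  79  77  76  78  82  84  84  85  85  77  57  36  22  16  11  25  42  66
171  69  71  68  63  51  38  40  56  65  69  71  66  64  63  64  71  70  71  69  70  56  36  19  13  16  29  48  66  80
[0.5546 0.1308 0.0966] [-3.1  0.  11.5] 21.7333
```

The silhouette is unchanged under an 11.5 N push (direction −3.1/11.5 ≈ 0.27, square to the chip), the tool is still and the jaw is shut. I'll hand the job in.

```bash
python3 -c "
from h import *
print(manip.sign_off())"
```

```text
the job is handed in; nothing more can be done
None
```

The job is handed in at about 22 s of the 54 s allowed. By my checks the heat sink is on the chip and held under a light push. No verdict is reported, so these are my own measurements.

- **Jaw:** I gripped the post and slid the jaw about 31 mm until it stopped. It bore on the board's edge with roughly 9 N beyond the sliding friction, and a later picture showed it shut.
- **Sink placement:** The tool can only turn about the vertical, so I tipped the sink by pressing it against the chip. The first press left it short of the slope at about 0.18 rad, and roughly 6 mm downhill. I then dragged it on the sticky tape and let it settle flush with the fingers open. After that I hopped it 2 mm uphill, settled it again and gripped it again.
- **Last checks:**
  - The sink is held at 39.5 mm opening with a 20 N grip setting.
  - The push was 11.5 N and directed square to the chip, with the tool still.
  - The outline matched a flush, centred sink to about 0.4 px, or roughly 1 mm. It did not shift when I raised the push.
- **Where checks disagreed:** In the scene view the sink's left edge leaned less than predicted at the first settling. The bottom edge, and at the last check the right edge, agreed with flush. The chip's tilt of 0.28 rad is itself only good to a few hundredths.

I did not measure the bystanders again. No move came near the other things on the bench.

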